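# Seat a lens cradle on its three-ball locators and lock it

## Robot

A 7-joint arm with a two-finger parallel gripper is mounted at the origin on the work surface. World frame = base frame: x ahead of the robot, y to its left, z up, the work surface at z = 0. Lengths are in m, angles in rad, forces in N, time in s.
With the tool pointing down it reaches from about 0.425 to 0.875 m from the base axis. Payload 4.7 kg.
Tool frame: the origin (TCP) lies at the very end of the fingers, on their centre line; the grasp point (between the pads) lies 19 mm behind it; z points along the fingers, y is the line along which they close (so a half turn about z gives the same grasp; the last joint's range is limited). The gripper opens to 87 mm and grips with 3 to 60 N. Pads are 19 mm wide; open, the fingers measure 117 mm over their backs; the gripper's body (75 mm by 190 mm) begins 51 mm behind the grasp point.
Start: joints at [0.014, 0.321, -0.07, 1.45, 0.023, 1.371, -0.057], TCP at [0.65, -0, 0.223] pointing down, gripper open.
Joint ranges: [-2.86, 2.86], [-0.3, 2.09], [-1.38, 1.24], [0.06, 2.45], [-1.56, 4.7], [0.09, 2.05], [-2.69, 2.69]. Speed limits (rad/s): [2.57, 2.57, 3.14, 3.14, 3.14, 3.14, 3.14].

## Interface

Orientations are given as a rotation vector (axis times angle).
In Python, from bench import ctrl, imaging, ticket gives the robot as it stands.
- The arm moves only by the tool jog_arm, never from a script. Its argument "rows" is text: rows parted by semicolons, each of 7 numbers parted by spaces: the shift along the tool's x, y, z in cm, then the turn, a rotation vector about the tool's x, y, z in rad, then the closure, from -1 (fully open) to 1 (shut), so that 0 is half open. A call has 1 to 5 rows; each row shifts and turns the commanded pose from where the row before left it, along the tool's axes as they then stand; what a row does not reach is not made up. A row lasts 1/8 s, in which the tool goes at most 62.5 mm and 10.7 degrees, less where a joint would pass 70% of its speed; a pose out of reach is approached as far as the arm can. A call with a gripper value outside its range is refused whole. The fingers move at their own pace and stop on an object; "force" is the grip in N (left out, the last holds). Time passes only in rows, so rows that do not move let the fingers close. It gives the time, the measured TCP pose, the force, the opening and the grip force at its end, in the units of the state.
- ctrl.get_state(): the state, without advancing time (a new reading comes with each control period).
- imaging.get_image(name): name is "scene" or "side" or "wrist"; returns a dict with "img" (384x512x3 uint8, blue, green, red), "vertical_fov" (degrees; the focal length in pixels is half the picture's height over the tangent of half this angle, whatever the lens; pixels are square), "cx", "cy" (the principal point, pixels), "k1" (the pictures are not rectified: a ray, as slopes to the right and down, at radius r is drawn at 1 + k1 r^2 times it, then the intrinsics apply), "origin" and "orientation" of the camera in the world. Camera axes: x right, y down, z forward; pixel columns grow to the right and rows downward; lengths in m; the calibration is good to about 2 mm. A picture is of the moment at which its call begins. There is no depth.
- ticket.close_job(): hands the job in; it is judged then, once.
The state is a dict: "time": time; "joint_positions": joint angles; "qd": joint speeds; "joint_torque": joint torques, N m; "position": TCP position; "tool_rot": TCP orientation; "ft_force": force on the tool from outside, world axes, zero at the start; "torque": the same for the moment, N m; "grip_width": opening from 0.0 (shut) to 1.0 (fully open); "grip_force": force on a finger pad.
Only numpy, scipy, OpenCV 4.12 (cv2) and the standard library are available. Lean on these libraries where they do the work, as an engineer would, in place of code of your own. Each camera call takes 0.05 s, during which the arm holds its last target. There are 200 camera calls.

## Task

On the lens test dock, the spring-loaded cradle plate is riding high on top of its three locating balls. Push it gently by its blue flange towards the lens side, stopping when it has dropped fully home onto the balls and sits level, then swing the red-knobbed lock collar round to its stop at the red mark so that its yellow lug holds the plate. Leave the other things on the bench where they stand.

Things in the scene. Friction and masses are not known exactly. Their poses are not given: they have to be found in the camera images.
- dock: Fixed dark steel base, 240 mm along its x, 250 mm along its y (y from -170 to +80 mm), 12 mm thick. Origin on the bench surface below the cradle's nominal centre, z up. Push the cradle along the dock's +x. Under the cradle three 16 mm balls stand on a slide whose x setting is hidden and differs each time by up to 9 mm either way: the home place must be felt.
- cradle: Aluminium plate 140 (x) by 120 (y) by 12 mm with a short lens on it (68 mm across, top 67 mm above the underside), captive on the dock, axes nearly the dock's. Origin: centre of the underside, 30 mm above the dock's origin while riding on the balls, 25 mm when fully home. Starts 23 to 28 mm to the dock's -x from nominal; home is within 9 mm of nominal.
- flange (a point): Middle of the outer face (looking to -x) of the blue upright flange at the cradle's -x edge: 60 mm wide along y, top 44 mm above the plate's underside; this point is 28 mm above the underside, about 45 mm above the dock's base. Push here with a shut gripper.
- spring (a point): One of the cradle's springs, at its +y edge. They pull it down with about 10 N, plus its weight of 4 to 7 N. Sliding on the balls resists with 5 to 10 N; over the last 6 mm or so the plate drops, pulls itself in and the resistance vanishes; then a further push meets a firm stop. 20 N of push is ample; pressing on against the stop with over 40 N damages the locators.
- post (a point): Top of the axis of the black captive lock collar (48 mm across), on a vertical post on the dock at dock x 0, y -90 mm; this point is 63 mm above the bench. On the base a white line runs from the post along dock -x (unlocked) and a red line along dock -y (locked).
- collar (a joint): Collar angle: 0 = lever over the white line, yellow lug along dock +x; grows counter-clockwise from above to the stop at 1.57 = lever over the red line, lug over the plate's edge: locked. Starts at 0 to 0.25; stays where left; turning takes 0.07 N m. The lug (50 mm from the axis, 2 mm above the plate when home) strikes the plate's edge near 0.4 while the plate rides high.
- knob (a point): On the axis of the red upright round knob (16 mm diameter) at the end of the collar's lever, 60 mm from the collar's axis, 79 mm above the bench; the knob reaches from 45 to 97 mm above the bench. Can be pinched from above or pushed sideways.
- blower: Bystander: black rubber air blower, 64 mm across, 150 mm tall, standing; origin at the centre of its foot.
- cleaner: Bystander: white bottle with red label, 40 mm across, 120 mm tall; origin at the centre of its foot.
- tele: Bystander: white and black lens, 77 mm across, 150 mm tall, standing; origin at the centre of its foot.

How it is judged:
By the outcome, as a careful person would: the job done as asked, in the order asked, and still so for the second after the job is handed in, with the robot touching nothing.
It also fails if it takes over 48 s, if anything falls off the work surface, if the arm or the gripper's body presses on something with over 40 N, if the wrist force passes 120 N, or if a joint passes its speed limit or range.

## Working session

There is one attempt and no reset: what is moved stays moved. The work goes in short steps, Python scripts to look and compute and a tool call to move; the robot and the scene stay as the last step left them, time stands still between calls to the robot, and variables do not carry over. Pictures are saved under pics/ and viewed, at most 10 in all, crops included, and the job is handed in when it is done.

Besides the shell and the picture viewer there is one more tool, called after ">>>" as a command line: name --argument value ..., lists and objects as JSON in quotes. jog_arm: Moves the arm, as the interface text tells. Its arguments: {"type":"object","properties":{"rows":{"type":"string"},"force":{"type":"number"}},"required":["rows"]}

```bash
mkdir -p pics; cat > h.py <<'E'
import numpy as np, cv2
from scipy.spatial.transform import Rotation as R
from bench import ctrl, imaging, ticket
def cam(n):
    d=imaging.get_image(n); d['f']=d['img'].shape[0]/2/np.tan(np.radians(d['vertical_fov'])/2)
    o=np.array(d['orientation'],float); d['R']=o if o.shape==(3,3) else R.from_rotvec(o).as_matrix() if o.size==3 else R.from_quat(o).as_matrix()
    d['o']=np.array(d['origin']); return d
def ray(d,u,v):
    K=np.array([[d['f'],0,d['cx']],[0,d['f'],d['cy']],[0,0,1]])
    x=np.array([(u-d['cx'])/d['f'],(v-d['cy'])/d['f']]); s=x.copy()
    for _ in range(30): s=x/(1+d['k1']*(s@s))
    return d['R']@np.array([s[0],s[1],1])
def plane(d,u,v,z):
    r=ray(d,u,v); return d['o']+r*(z-d['o'][2])/r[2]
def two(d1,p1,d2,p2):
    a,b=ray(d1,*p1),ray(d2,*p2); s=np.linalg.lstsq(np.c_[a,-b],d2['o']-d1['o'],rcond=None)[0]
    A=d1['o']+a*s[0];B=d2['o']+b*s[1]; return (A+B)/2,np.linalg.norm(A-B)
E
python3 - <<'E'
from h import *
s=ctrl.get_state(); print({k:np.round(v,3) for k,v in s.items()})
ims=[]
for n in("scene","side"):
    d=cam(n); ims.append(d['img']); print(n,d['orientation'],d['o'],d['f'],d['cx'],d['cy'],d['k1'])
    cv2.imwrite(f'pics/{n}0.png',cv2.resize(d['img'],(768,576),interpolation=cv2.INTER_CUBIC)); cv2.imwrite(f'{n}0raw.png',d['img'])
E
```

```text
{'time': np.float64(0.0), 'joint_positions': array([ 0.014,  0.322, -0.07 ,  1.452,  0.023,  1.371, -0.057]), 'qd': array([ 0.002,  0.001,  0.001,  0.   , -0.001, -0.   , -0.002]), 'joint_torque': array([-0.0000e+00, -4.9128e+01, -4.0400e-01, -3.1253e+01, -6.4000e-02,
        4.4000e-02,  0.0000e+00]), 'position': array([ 0.649, -0.   ,  0.221]), 'tool_rot': array([-2.221e+00, -2.221e+00,  2.000e-03]), 'ft_force': array([-0.024, -0.197,  0.461]), 'torque': array([-0.014, -0.007, -0.009]), 'grip_force': np.float64(0.0), 'grip_width': np.float64(1.0)}
scene [-1.59100349 -2.07474767  0.76759884] [1.13328043 0.20057658 0.72578851] 375.2673608927812 257.31102864113564 189.65081109502546 -0.022063048338876835
side [-2.20850149  0.50111726 -0.2550599 ] [ 0.27817177 -0.615956    0.7012643 ] 357.6064532058582 251.97652842746987 192.44014297208614 -0.022378317408937073
```

View pics/scene0.png

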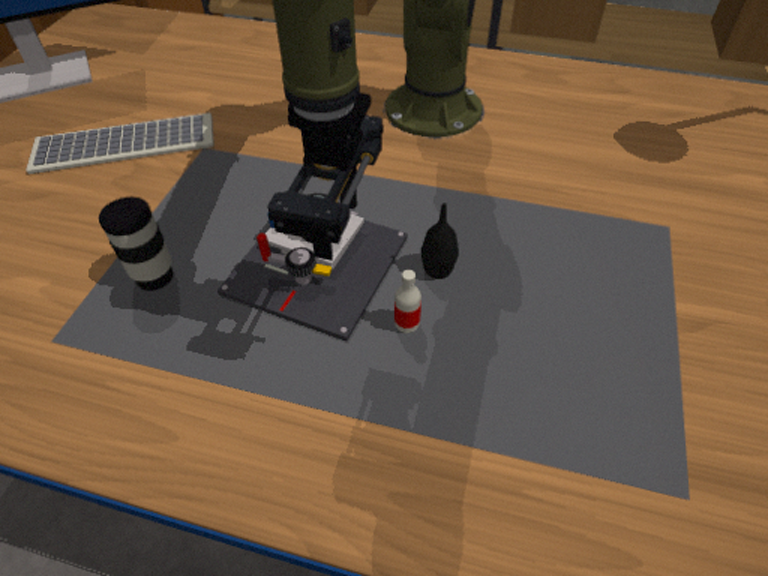

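View pics/side0.png

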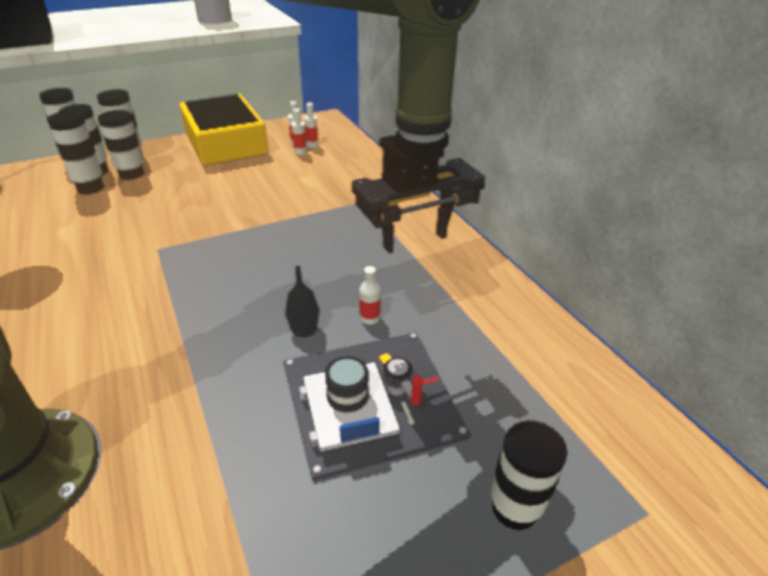

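The side view (768×576) shows the whole dock: corners near (285,358), (415,333), (470,433) and (315,477). The blue flange is at (360,430), the post top at (398,368), the red knob at (417,390) and the yellow lug at (386,358). The tele is on the right at (525,475). In the scene view the arm hides part of the cradle.

```bash
python3 - <<'E'
from h import *
d=cam('side'); im=d['img']; hsv=cv2.cvtColor(im,cv2.COLOR_BGR2HSV)
s=cam('scene'); hs=cv2.cvtColor(s['img'],cv2.COLOR_BGR2HSV)
for n,c in zip('ABCD',[(285,360),(415,334),(470,433),(315,479)]): print(n,np.round(plane(d,c[0]/1.5,c[1]/1.5,.012),4))
for n,c in zip('ABCD',[(219,291),(347,339),(408,234)]): print('scene',n,np.round(plane(s,c[0]/1.5,c[1]/1.5,.012),4))
roi=np.zeros(im.shape[:2],np.uint8); roi[215:320,185:315]=1
def m(h,lo,hi,roi):
    k=cv2.inRange(h,lo,hi)*roi; n,l,st,c=cv2.connectedComponentsWithStats(k); 
    return [(st[i],np.round(c[i],1)) for i in range(1,n) if st[i][4]>8]
print('blue',m(hsv,(95,100,40),(130,255,255),roi))
print('red',m(hsv,(0,130,60),(8,255,255),roi)); print('yel',m(hsv,(18,130,90),(35,255,255),roi))
r2=np.zeros(s['img'].shape[:2],np.uint8); r2[140:215,140:260]=1
print('scene red',m(hs,(0,130,60),(8,255,255),r2)); print('yel',m(hs,(18,130,90),(35,255,255),r2))
cv2.imwrite('pics/crop.png',cv2.resize(im[205:330,175:325],None,fx=5,fy=4.8,interpolation=cv2.INTER_CUBIC))
E
```

```text
A [0.423  0.0358 0.012 ]
B [ 0.6608 -0.0036  0.012 ]
C [ 0.6312 -0.2319  0.012 ]
D [ 0.3884 -0.203   0.012 ]
scene A [ 0.6345 -0.2259  0.012 ]
scene B [0.6715 0.0083 0.012 ]
scene C [0.4249 0.0446 0.012 ]
blue [(array([227, 279,  25,  15, 262], dtype=int32), array([239.3, 285.7]))]
red [(array([274, 251,  18,  19, 146], dtype=int32), array([279. , 258.8]))]
yel [(array([253, 236,   8,   7,  40], dtype=int32), array([256.4, 238.5]))]
scene red [(array([171, 155,   9,  19,  99], dtype=int32), array([175.2, 163.4])), (array([187, 194,  10,  13,  32], dtype=int32), array([191.6, 199.9]))]
yel [(array([209, 176,  12,   8,  77], dtype=int32), array([214.6, 179.4]))]
```

View pics/crop.png

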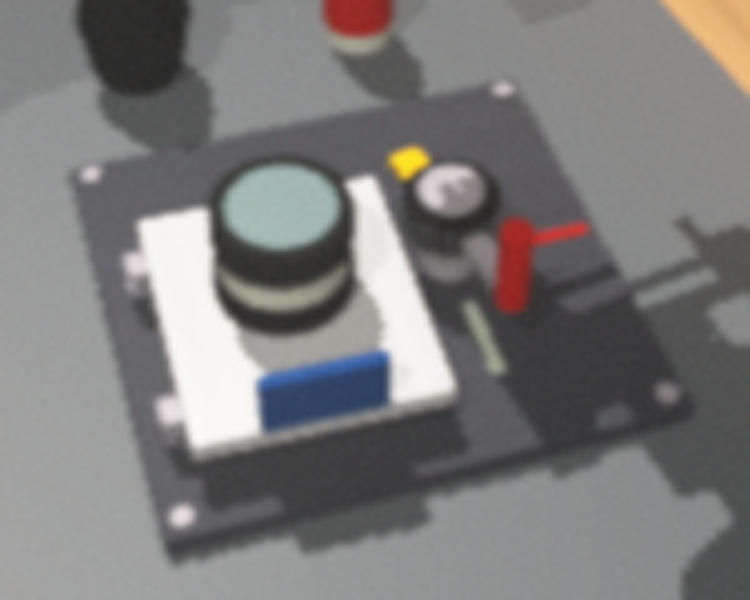

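The crop shows dock top corners at about (70,170), (515,82), (692,405) and (172,545). The blue flange face runs from (260,385) to (388,420), the knob top is at (516,228), its bottom at (512,305), and the collar top is at (452,188).

```bash
python3 - <<'E'
from h import *
d=cam('side');s=cam('scene')
P=lambda x,y,z: plane(d,175+x/5,205+y/4.8,z)
screws=[(90,174),(503,90),(668,393),(181,516)]
cor=[(70,172),(515,82),(692,408),(172,548)]
q=np.array([P(*c,.012) for c in cor]); w=np.array([P(*c,.013) for c in screws])
print(np.round(q,4)); print('len',[round(np.linalg.norm(q[i]-q[i-1]),4) for i in range(4)]);print('scr',np.round(w,4),[round(np.linalg.norm(w[i]-w[i-1]),4) for i in range(4)])
sw=np.array([plane(s,u/1.5,v/1.5,.013) for u,v in [(401,234),(344,330),(225,288)]]);print('scene screws',np.round(sw,4))
# dock pose fit from corners: A(-,+80) B(+120,80) C(120,-170) D(-120,-170): identify
loc=np.array([[-.12,.08],[.12,.08],[.12,-.17],[-.12,-.17]])
def fit(l,g):
    lc,gc=l.mean(0),g.mean(0); H=(l-lc).T@(g-gc); a=np.arctan2(H[0,1]-H[1,0],H[0,0]+H[1,1]); Rm=np.array([[np.cos(a),-np.sin(a)],[np.sin(a),np.cos(a)]]); t=gc-Rm@lc
    return a,t,(l@Rm.T+t-g)
for o in (q,w):
    l=loc if o is q else loc-np.sign(loc-[0,-.045])*.012
    a,t,e=fit(l,o[:,:2]); print('dock',a,t,np.round(e,4).tolist())
l=(loc-np.sign(loc-[0,-.045])*.012)[:3]; print('dock scene',fit(l,sw[:,:2]))
print('post',P(452,188,.063),'knobtop',P(516,226,.097),'knobbot',P(511,308,.045))
print('knob 2view',two(d,(175+516/5,205+228/4.8),s,(262/1.5,236/1.5)))
print('post 2view',two(d,(175+452/5,205+188/4.8),s,(299/1.5,259/1.5)))
print('flange ctr (h .058)',P(324,402,.058), 'top',P(260,380,.074),P(387,354,.074),'bot',P(264,430,.042),P(390,405,.042))
print('plate corners z.042',[np.round(P(*c,.042)[:2],4).tolist() for c in [(138,220),(377,178),(457,388),(195,448)]])
E
```

```text
[[ 0.4197  0.0341  0.012 ]
 [ 0.6653 -0.0032  0.012 ]
 [ 0.6293 -0.2351  0.012 ]
 [ 0.3874 -0.2021  0.012 ]]
len [np.float64(0.2384), np.float64(0.2484), np.float64(0.2347), np.float64(0.2441)]
scr [[ 0.4284  0.0273  0.013 ]
 [ 0.6555 -0.0071  0.013 ]
 [ 0.6235 -0.2236  0.013 ]
 [ 0.3964 -0.1894  0.013 ]] [np.float64(0.219), np.float64(0.2296), np.float64(0.2189), np.float64(0.2297)]
scene screws [[ 0.4291  0.0326  0.013 ]
 [ 0.6572 -0.0011  0.013 ]
 [ 0.6267 -0.2185  0.013 ]]
dock -0.14391393406120637 [ 0.53186927 -0.0570388 ] [[0.0049, 0.0053], [-0.0032, 0.0081], [-0.0031, -0.0074], [0.0013, -0.006]]
dock -0.14818410101985166 [ 0.53261345 -0.05366605] [[0.0074, 0.0023], [-0.006, 0.0047], [-0.0074, -0.0023], [0.006, -0.0046]]
dock scene (np.float64(-0.11957952411296666), array([ 0.53614161, -0.05076448]), array([[ 0.00791277, -0.00298077],
       [-0.00572859,  0.00501126],
       [-0.00218418, -0.00203048]]))
post [ 0.57179226 -0.10267564  0.063     ] knobtop [ 0.57095346 -0.16333571  0.097     ] knobbot [ 0.56868307 -0.16892596  0.045     ]
knob 2view (array([ 0.57106782, -0.1616421 ,  0.0943879 ]), np.float64(0.0018973013468133722))
post 2view (array([ 0.57319627, -0.10111352,  0.06052584]), np.float64(0.0009530124384429965))
flange ctr (h .058) [ 0.46463403 -0.18970556  0.058     ] top [ 0.44031381 -0.17815157  0.074     ] [ 0.49505294 -0.18852233  0.074     ] bot [ 0.43955397 -0.18173217  0.042     ] [ 0.49478133 -0.19302503  0.042     ]
plate corners z.042 [[0.433, -0.04], [0.5508, -0.0635], [0.5257, -0.1974], [0.4091, -0.1778]]
```

```bash
cat >> h.py <<'E'
loc=np.array([[.12,.08],[.12,-.17],[-.12,-.17],[-.12,.08]])
def fit(l,g):
    lc,gc=l.mean(0),g.mean(0); H=(l-lc).T@(g-gc); a=np.arctan2(H[0,1]-H[1,0],H[0,0]+H[1,1]); Rm=np.array([[np.cos(a),-np.sin(a)],[np.sin(a),np.cos(a)]]); t=gc-Rm@lc
    return a,t,np.round((l@Rm.T+t-g),4).tolist()
E
python3 - <<'E'
from h import *
d=cam('side');s=cam('scene')
P=lambda x,y,z: plane(d,175+x/5,205+y/4.8,z)
ls=loc-np.sign(loc-[0,-.045])*.01
w=np.array([P(*c,.013) for c in [(90,174),(503,90),(668,393),(181,516)]])
sw=np.array([plane(s,u/1.5,v/1.5,.013) for u,v in [(401,234),(344,330),(225,288)]])
for r in (fit(ls,w[:,:2]),fit(ls[:3],sw[:,:2]),fit(np.r_[ls,ls[:3]],np.r_[w,sw][:,:2])): print(r)
a,t,_=fit(np.r_[ls,ls[:3]],np.r_[w,sw][:,:2])
A=np.array([[np.cos(a),-np.sin(a)],[np.sin(a),np.cos(a)]]); print('ux',A[:,0])
print('post pred',A@[0,-.09]+t)
for n,p in dict(post=(.5725,-.1018),knob=(.5705,-.163),fl=(.4675,-.1842),flmid=(.467,-.1873),lug=P(408,165,.041)[:2]).items(): print(n,A.T@(np.array(p)-t))
print('plate corners',[np.round(A.T@(P(*c,.042)[:2]-t),4).tolist() for c in [(138,220),(377,178),(457,388),(195,448)]])
print('tele base front',plane(d,520/1.5,520/1.5,0),'top',plane(d,533/1.5,448/1.5,.15),'blower',plane(d,303/1.5,330/1.5,0),'top',plane(d,298/1.5,268/1.5,.15),'clean',plane(d,370/1.5,318/1.5,0))
E
```

```text
(np.float64(1.4225418471928046), array([ 0.48146318, -0.09152585]), [[0.0001, 0.0003], [0.0005, 0.0007], [-0.0001, -0.0004], [-0.0004, -0.0006]])
(np.float64(1.428658330397944), array([ 0.48332255, -0.08683197]), [[0.0005, -0.0006], [0.0001, 0.0005], [-0.0006, 0.0001]])
(np.float64(1.4266404852982664), array([ 0.48222359, -0.0895426 ]), [[0.0003, 0.0021], [0.0009, 0.0034], [0.0012, 0.0022], [0.0007, 0.001], [-0.0004, -0.0032], [-0.0008, -0.0025], [-0.0019, -0.0029]])
ux [0.14365708 0.98962753]
post pred [ 0.57129007 -0.10247174]
post [ 0.00083859 -0.09110088]
knob [-0.06001393 -0.09791344]
fl [-0.09579071  0.00097267]
flmid [-0.09893039  0.00102215]
lug [ 0.04074756 -0.08213413]
plate corners [[0.042, 0.0558], [0.0356, -0.0641], [-0.1004, -0.0586], [-0.0978, 0.0597]]
tele base front [ 0.62019039 -0.37459659  0.        ] top [ 0.61712518 -0.35983664  0.15      ] blower [0.48071624 0.10679965 0.        ] top [0.48171167 0.10112248 0.15      ] clean [0.60989026 0.08353521 0.        ]
```

>>> jog_arm --rows "-3.5 -3.1 0 0 0 0 1; -4.5 -3.9 0 0 0 0 1; -4.5 -3.9 0 0 0 0 1; -4.5 -3.9 0 0 0 0 1; -4.3 -3.7 0 0 0 0.144 1" --force 20

```text
time: 1.02
position: [0.4635, -0.2146, 0.2229]
tool_rot: [2.379, 2.05, 0.001]
ft_force: [-0.4, 0.6, -0.4]
grip_width: 0.514
grip_force: 0.0
```

>>> jog_arm --rows "0 0 4 0 0 0 1; 0 0 4 0 0 0 1; 0 0 4 0 0 0 1; 0 0 3.5 0 0 0 1; 0 0 2 0 0 0 1"

```text
time: 1.65
position: [0.464, -0.2126, 0.0458]
tool_rot: [-2.374, -2.055, 0.002]
ft_force: [0.5, 0.6, 0.2]
grip_width: 0.022
grip_force: 0.0
```

```bash
python3 - <<'E'
from h import *
d=cam('side'); st=ctrl.get_state(); print(st['position'],st['grip_width'],st['ft_force'],R.from_rotvec(st['tool_rot']).as_matrix().round(3))
cv2.imwrite('pics/p1.png',cv2.resize(d['img'][170:330,150:340],None,fx=4,fy=3.6,interpolation=cv2.INTER_CUBIC))
E
```

```text
[ 0.46267151 -0.21204817  0.04381012] 0.00999703805743136 [-0.8676305   0.38063689 -1.38632115] [[ 0.143  0.99  -0.005]
 [ 0.99  -0.143  0.002]
 [ 0.001 -0.005 -1.   ]]
```

View pics/p1.png

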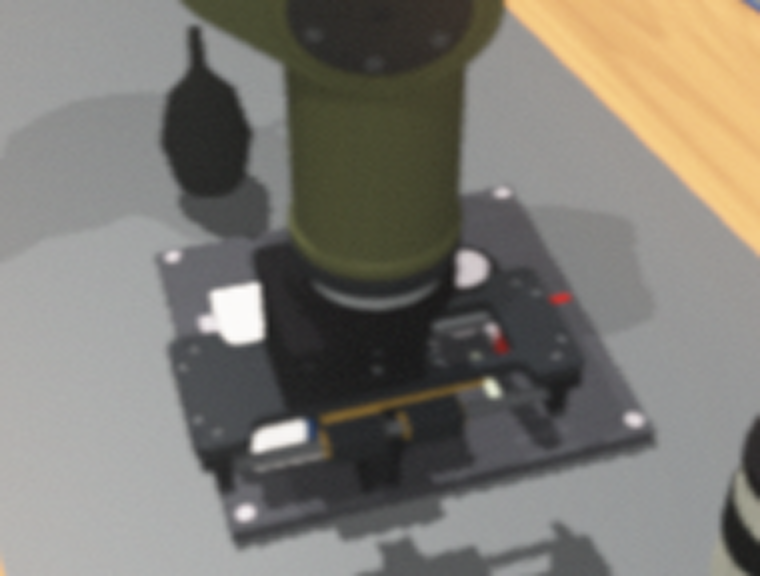

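The fingers are shut about 15 mm outside the blue flange. The gripper body is clear above the knob (500,345) and the plate.

>>> jog_arm --rows "0.4 0 0 0 0 0 1; 0.3 0 0 0 0 0 1; 0.2 0 0 0 0 0 1; 0.2 0 0 0 0 0 1; 0.2 0 0 0 0 0 1"

```text
time: 2.33
position: [0.4671, -0.2001, 0.0479]
tool_rot: [2.375, 2.056, 0.001]
ft_force: [-0.0, 0.4, -0.1]
grip_width: 0.004
grip_force: 0.0
```

>>> jog_arm --rows "0.15 0 0 0 0 0 1; 0.15 0 0 0 0 0 1; 0.15 0 0 0 0 0 1; 0.15 0 0 0 0 0 1"

```text
time: 2.82
position: [0.4677, -0.1943, 0.0476]
tool_rot: [2.375, 2.056, -0.0]
ft_force: [0.3, -3.0, 0.0]
grip_width: 0.009
grip_force: 1.7
```

>>> jog_arm --rows "0.15 0 0 0 0 0 1; 0.15 0 0 0 0 0 1; 0.15 0 0 0 0 0 1; 0.15 0 0 0 0 0 1"

```text
time: 3.32
position: [0.4681, -0.1926, 0.0479]
tool_rot: [2.375, 2.05, -0.005]
ft_force: [-1.3, -9.9, 0.2]
grip_width: 0.01
grip_force: 4.9
```

>>> jog_arm --rows "0.15 0 0 0 0 0 1; 0.15 0 0 0 0 0 1; 0 0 0 0 0 0 1"

```text
time: 3.7
position: [0.4687, -0.1892, 0.0479]
tool_rot: [2.375, 2.05, -0.004]
ft_force: [-0.7, -9.9, -0.6]
grip_width: 0.005
grip_force: 4.3
```

>>> jog_arm --rows "0.15 0 0 0 0 0 1; 0.15 0 0 0 0 0 1; 0.1 0 0 0 0 0 1; 0 0 0 0 0 0 1"

```text
time: 4.2
position: [0.4694, -0.1855, 0.048]
tool_rot: [2.375, 2.05, -0.004]
ft_force: [-0.8, -9.3, -0.8]
grip_width: 0.005
grip_force: 4.6
```

>>> jog_arm --rows "0.15 0 0 0 0 0 1; 0.15 0 0 0 0 0 1; 0 0 0 0 0 0 1"

```text
time: 4.58
position: [0.4698, -0.1824, 0.048]
tool_rot: [2.375, 2.05, -0.004]
ft_force: [-0.1, -9.7, 0.2]
grip_width: 0.004
grip_force: 4.5
```

>>> jog_arm --rows "0.15 0 0 0 0 0 1; 0.1 0 0 0 0 0 1; 0 0 0 0 0 0 1"

```text
time: 4.95
position: [0.4695, -0.1771, 0.0471]
tool_rot: [-2.377, -2.054, 0.002]
ft_force: [-0.6, -0.5, -0.3]
grip_width: 0.001
grip_force: 0.0
```

>>> jog_arm --rows "0.1 0 0 0 0 0 1; 0.1 0 0 0 0 0 1; 0 0 0 0 0 0 1"

```text
time: 5.32
position: [0.471, -0.1733, 0.0477]
tool_rot: [2.374, 2.057, 0.001]
ft_force: [-0.0, 0.2, 0.2]
grip_width: 0.005
grip_force: 0.0
```

>>> jog_arm --rows "0.1 0 0 0 0 0 1; 0.1 0 0 0 0 0 1; 0 0 0 0 0 0 1"

```text
time: 5.7
position: [0.471, -0.1726, 0.0477]
tool_rot: [2.375, 2.055, -0.0]
ft_force: [-0.0, -2.1, 1.8]
grip_width: 0.006
grip_force: 1.2
```

>>> jog_arm --rows "0.15 0 0 0 0 0 1; 0.15 0 0 0 0 0 1; 0 0 0 0 0 0 1"

```text
time: 6.08
position: [0.4713, -0.1723, 0.0479]
tool_rot: [2.375, 2.051, -0.003]
ft_force: [-0.5, -9.2, -0.4]
grip_width: 0.006
grip_force: 4.2
```

>>> jog_arm --rows "0.15 0 0 0 0 0 1; 0 0 0 0 0 0 1"

```text
time: 6.32
position: [0.4716, -0.1721, 0.0481]
tool_rot: [2.374, 2.049, -0.004]
ft_force: [-1.0, -10.3, -0.6]
grip_width: 0.002
grip_force: 5.4
```

>>> jog_arm --rows "0.15 0 0 0 0 0 1; 0.15 0 0 0 0 0 1; 0 0 0 0 0 0 1"

```text
time: 6.7
position: [0.4725, -0.1715, 0.0487]
tool_rot: [2.373, 2.046, -0.005]
ft_force: [-0.5, -15.2, 2.1]
grip_width: 0.007
grip_force: 7.6
```

The force vanished, then rose to 15 N with almost no movement, which is the firm stop. I'll back off, rise and check that the plate is level.

>>> jog_arm --rows "-1.5 0 0 0 0 0 1; -1.5 0 0 0 0 0 1; 0 0 -4 0 0 0 1; 0 0 -5 0 0 0 1; 0 0 -5 0 0 0 0"

```text
time: 7.32
position: [0.4674, -0.1938, 0.1887]
tool_rot: [-2.374, -2.055, -0.0]
ft_force: [0.5, 0.3, 0.2]
grip_width: 0.054
grip_force: 0.0
```

>>> jog_arm --rows "0 4.5 0 0 0 0 0; 0 5 0 0 0 0 -0.1; 0 5 0 0 0 0 -0.1; 0 5 0 0 0 0 -0.1; 0 0 0 0 0 0 -0.1"

```text
time: 7.95
position: [0.6627, -0.2209, 0.1842]
tool_rot: [-2.37, -2.056, 0.001]
ft_force: [-0.8, 0.1, 0.0]
grip_width: 0.532
grip_force: 0.0
```

```bash
python3 - <<'E'
from h import *
d=cam('side'); st=ctrl.get_state(); print(st['position'],st['grip_width'],st['ft_force'])
cv2.imwrite('pics/p2.png',cv2.resize(d['img'][205:330,175:325],None,fx=5,fy=4.8,interpolation=cv2.INTER_CUBIC))
E
```

```text
[ 0.66105173 -0.22137684  0.18515195] 0.5399836178122174 [ 0.07108298 -0.23431108  0.43504035]
```

View pics/p2.png

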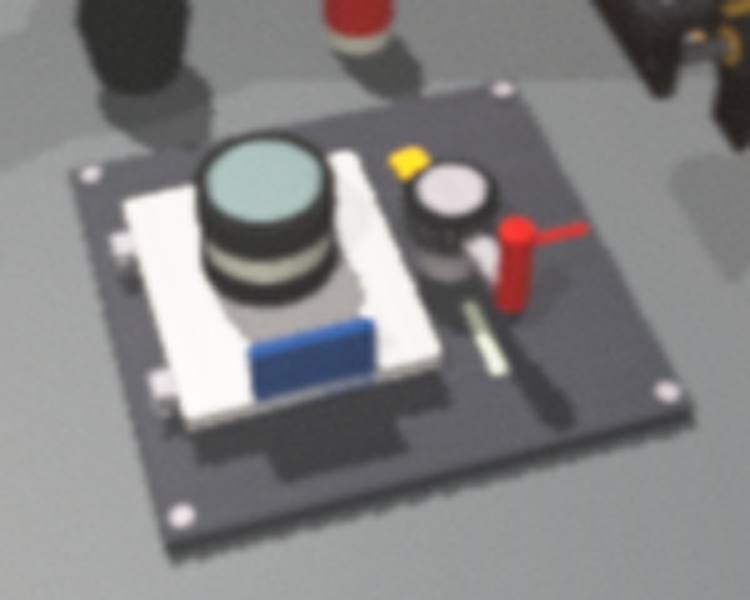

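The plate has moved up-picture, with corners at (124,205), (352,155), (440,360) and (192,428). The knob hasn't moved and its top is at (517,226). I'll check the plate's position, height and levelness from the two views.

```bash
cat >> h.py <<'E'
a,t=1.4266,np.array([.4822,-.0895]); A=np.array([[np.cos(a),-np.sin(a)],[np.sin(a),np.cos(a)]])
E
python3 - <<'E'
from h import *
d=cam('side');s=cam('scene')
P=lambda x,y,z: plane(d,175+x/5,205+y/4.8,z)
for z in(.037,.042):
    for nm,C in dict(before=[(138,220),(377,178),(457,388),(195,448)],after=[(124,205),(352,155),(440,360),(192,428)]).items():
        c=np.array([A.T@(P(*c,z)[:2]-t) for c in C]); print(z,nm,np.round(c,4).tolist(),[round(float(np.linalg.norm(c[i]-c[i-1])),4) for i in range(4)])
cv2.imwrite('pics/s2.png',cv2.resize(s['img'][125:235,135:285],None,fx=5,fy=5,interpolation=cv2.INTER_CUBIC))
kn=np.array([-.060,-.0979]); print('knob world',A@kn+t, 'tool now',A.T@(ctrl.get_state()['position'][:2]-t))
E
```

```text
0.037 before [[0.0464, 0.0553], [0.04, -0.0656], [-0.0971, -0.06], [-0.0945, 0.0591]] [0.1409, 0.121, 0.1372, 0.1191]
0.037 after [[0.0585, 0.0598], [0.0596, -0.0583], [-0.0798, -0.0579], [-0.0837, 0.058]] [0.1422, 0.1182, 0.1393, 0.116]
0.042 before [[0.0419, 0.0558], [0.0355, -0.0641], [-0.1005, -0.0586], [-0.0979, 0.0596]] [0.1399, 0.1201, 0.1361, 0.1182]
0.042 after [[0.0539, 0.0603], [0.055, -0.0569], [-0.0833, -0.0565], [-0.0872, 0.0585]] [0.1411, 0.1173, 0.1383, 0.1151]
knob world [ 0.57046214 -0.16294525] tool now [-0.10582425 -0.19481388]
```

View pics/s2.png

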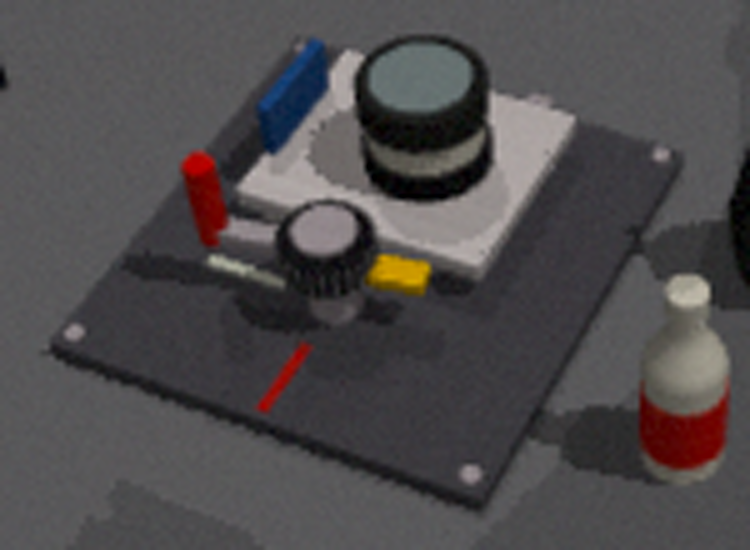

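The scene crop shows the plate top corners at (487,262), (238,190) and (577,118), and the dock screws at (74,332), (470,474) and (661,155). The white line and the yellow lug (400,272) beside the plate edge are both visible. I'll compare heights relative to the screws.

```bash
python3 - <<'E'
from h import *
d=cam('side');s=cam('scene')
S=lambda x,y:(175+x/5,205+y/4.8); C=lambda x,y:(135+x/5,125+y/5)
for n,p,q in [('scr-x-y',(668,393),(74,332)),('scr+x-y',(503,90),(470,474)),('scr+x+y',(90,174),(661,155)),
 ('pl+x-y',(352,155),(487,262)),('pl-x-y',(440,360),(238,190)),('pl+x+y',(124,205),(577,118)),('knobtop',(517,226),(199,160)),('post',(455,187),(326,230)),('lens',(263,180),(421,75))]:
    X,e=two(d,S(*p),s,C(*q)); print(n,np.round(A.T@(X[:2]-t),4),round(X[2],4),round(e,4))
P=lambda x,y,z: A.T@(plane(d,*S(x,y),z)[:2]-t)
print('flange before',P(260,380,.074),P(387,354,.074),'after',P(250,345,.069),P(375,322,.069))
print('lens before',P(280,203,.097),'after',P(263,180,.092))
E
```

```text
scr-x-y [-0.1104 -0.1594] 0.0108 0.0016
scr+x-y [ 0.11   -0.1599] 0.0104 0.0026
scr+x+y [0.1115 0.0707] 0.0106 0.0027
pl+x-y [ 0.0675 -0.0568] 0.0325 0.0086
pl-x-y [-0.0735 -0.0582] 0.0305 0.0043
pl+x+y [0.0665 0.0603] 0.0301 0.0035
knobtop [-0.0583 -0.0985] 0.0956 0.0026
post [ 0.0013 -0.0907] 0.0634 0.004
lens [0.0086 0.0015] 0.0897 0.003
flange before [-0.09375044  0.0287125 ] [-0.09614771 -0.02694878] after [-0.07026393  0.02726455] [-0.07380249 -0.02858784]
lens before [-0.01575629 -0.00161331] after [0.00521999 0.00098749]
```

The plate is home: it moved about 22 mm, all three corners are at about the same low height, and the lens top is at about 0.090. Next I'll pinch the knob.

>>> jog_arm --rows "1.5 -3.2 0 0 0 0 -0.1; 1.6 -3.3 0 0 0 0 -0.1; 1.5 -3.2 0 0 0 0 -0.1; 0 0 0 0 0 -0.13 -0.1; 0 0 0 0 0 0 -0.1"

```text
time: 8.82
position: [0.5706, -0.1628, 0.1888]
tool_rot: [2.237, 2.203, 0.002]
ft_force: [-0.2, -0.4, 0.8]
grip_width: 0.55
grip_force: 0.0
```

>>> jog_arm --rows "0 0 4 0 0 0 -0.1; 0 0 4 0 0 0 -0.1; 0 0 3 0 0 0 -0.1; 0 0 2 0 0 0 -0.1; 0 0 0 0 0 0 -0.1"

```text
time: 9.45
position: [0.5699, -0.1629, 0.0562]
tool_rot: [-2.238, -2.201, 0.003]
ft_force: [-0.8, 0.6, 0.9]
grip_width: 0.547
grip_force: 0.0
```

```bash
python3 - <<'E'
from h import *
st=ctrl.get_state(); p=np.array(st['position']); M=R.from_rotvec(st['tool_rot']).as_matrix()
print(p,st['grip_width'],st['ft_force'],'dock',A.T@(p[:2]-t)); print('tool->knob',M[:2].T@(A@[-.0595,-.098]+t-p[:2]), 'ydir dock',A.T@M[:2,1])
E
```

```text
[ 0.56986019 -0.16287794  0.05615262] 0.5471056615063217 [-0.7523293   0.61400688  0.86074575] dock [-0.06001989 -0.09729463]
tool->knob [ 4.25838339e-04  7.65826109e-04 -2.21605195e-06] ydir dock [ 0.12733212 -0.99185499]
```

Well aligned. I'll close gently.

>>> jog_arm --rows "0 0 0 0 0 0 1; 0 0 0 0 0 0 1; 0 0 0 0 0 0 1; 0 0 0 0 0 0 1" --force 8

```text
time: 9.95
position: [0.5719, -0.163, 0.0582]
tool_rot: [2.236, 2.205, 0.001]
ft_force: [1.6, -1.6, 0.4]
grip_width: 0.181
grip_force: 2.7
```

>>> jog_arm --rows "0.02 0.48 0 0 0 -0.08 1; 0.04 0.72 0 0 0 -0.12 1; 0.04 0.72 0 0 0 -0.12 1; 0.04 0.72 0 0 0 -0.12 1; 0 0 0 0 0 0 1"

```text
time: 10.58
position: [0.5982, -0.1574, 0.0581]
tool_rot: [1.702, 2.638, 0.002]
ft_force: [1.7, 0.6, 1.1]
grip_width: 0.178
grip_force: 8.0
```

>>> jog_arm --rows "0.04 0.72 0 0 0 -0.12 1; 0.04 0.72 0 0 0 -0.12 1; 0.04 0.72 0 0 0 -0.12 1; 0.04 0.72 0 0 0 -0.12 1; 0.04 0.72 0 0 0 -0.12 1"

```text
time: 11.2
position: [0.6245, -0.1347, 0.0582]
tool_rot: [0.844, 3.024, -0.001]
ft_force: [2.0, -0.7, 2.0]
grip_width: 0.182
grip_force: 8.0
```

```bash
cat > k.py <<'E'
from h import *
st=ctrl.get_state(); p=np.array(st['position']); M=R.from_rotvec(st['tool_rot']).as_matrix()
q=A.T@(p[:2]-t)-[.0008,-.0905]; print(p,'rel',q,np.linalg.norm(q),'ang',np.arctan2(-q[1],-q[0]),'ydir ang',np.arctan2(*(A.T@M[:2,1]*[1,-1])),st['ft_force'],st['torque'],st['joint_positions'])
E
python3 k.py
```

```text
[ 0.62446521 -0.13465359  0.05816118] rel [-0.02504187 -0.05677718] 0.06205436091915667 ang 1.1554057655914032 ydir ang 1.1707083366785742 [ 1.95051654 -0.7057719   1.95202341] [-0.03203408 -0.42365822 -0.05565228] [ 0.28811778  0.42327504 -0.1470565   1.65822424  0.06964415  1.06311208
  1.14661338]
```

Remaining is about 0.4 rad.

>>> jog_arm --rows "0.04 0.72 0 0 0 -0.12 1; 0.04 0.72 0 0 0 -0.12 1; 0.04 0.6 0 0 0 -0.1 1; 0.01 0.35 0 0 0 -0.06 1; 0 0 0 0 0 0 1"

```text
time: 11.82
position: [0.6334, -0.1114, 0.0582]
tool_rot: [0.23, 3.129, 0.0]
ft_force: [5.5, 1.8, -0.9]
grip_width: 0.18
grip_force: 8.0
```

```bash
python3 k.py
```

```text
[ 0.63340051 -0.11144562  0.05824603] rel [-0.00079078 -0.06228483] 0.0622898512500485 ang 1.5581007575252628 ydir ang 1.5680523730416625 [ 5.4781573   1.79630077 -0.85619474] [ 0.16167154 -1.16823251 -0.01054311] [ 0.31158867  0.43611104 -0.22456879  1.64587394  0.10711679  1.06774998
  1.47986423]
```

>>> jog_arm --rows "0.15 0.25 0 0 0 0 1; 0 0.2 0 0 0 0 1; 0 0 0 0 0 0 1"

```text
time: 12.2
position: [0.6335, -0.1098, 0.0584]
tool_rot: [0.233, 3.126, -0.005]
ft_force: [8.5, -4.2, -3.3]
grip_width: 0.182
grip_force: 8.0
```

```bash
python3 k.py
```

```text
[ 0.6334585  -0.10983051  0.05841275] rel [ 0.0008159  -0.06211013] 0.06211549062348421 ang 1.583931888833239 ydir ang 1.5661125387457584 [ 8.4625361  -4.16580196 -3.33493765] [-0.80933752 -1.7966282   0.10786424] [ 0.30703858  0.43345864 -0.22387476  1.64921229  0.1100608   1.06443104
  1.47227865]
```

>>> jog_arm --rows "-0.3 0.15 0 0 0 0 1; 0 0.15 0 0 0 0 1; 0 0.1 0 0 0 0 1; 0 0 0 0 0 0 1"

```text
time: 12.7
position: [0.6336, -0.1097, 0.0581]
tool_rot: [-0.237, -3.132, 0.011]
ft_force: [-0.2, -7.9, 3.2]
grip_width: 0.178
grip_force: 8.0
```

```bash
python3 k.py
```

```text
[ 0.63362   -0.1096604  0.0580884] rel [ 0.00100745 -0.06224551] 0.0622536595054505 ang 1.5869800719106464 ydir ang 1.563798605118406 [-0.22161995 -7.92094522  3.21272582] [-1.5376478  -0.13539766  0.05799641] [ 0.30226995  0.43822894 -0.22203128  1.64298961  0.11443196  1.07255851
  1.46536645]
```

>>> jog_arm --rows "0 -0.25 0 0 0 0 1; 0 0 0 0 0 0 -0.1; 0 0 0 0 0 0 -0.1; 0 0 0 0 0 0 -0.1; 0 0 0 0 0 0 -0.1"

```text
time: 13.32
position: [0.6338, -0.1049, 0.0572]
tool_rot: [-0.226, -3.132, -0.001]
ft_force: [-1.3, -0.7, 0.2]
grip_width: 0.523
grip_force: 0.0
```

>>> jog_arm --rows "0 0 -3 0 0 0 -0.1; 0 0 -4 0 0 0 -0.1; 0 0 -4 0 0 0 -0.1; 0 0 -4 0 0 0 -0.1; -4 0 0 0 0 0 -0.1"

```text
time: 13.95
position: [0.6753, -0.1114, 0.2137]
tool_rot: [0.226, 3.125, -0.001]
ft_force: [0.9, 0.1, 0.2]
grip_width: 0.551
grip_force: 0.0
```

>>> jog_arm --rows "-4.5 0 0 0 0 0 -0.1; -4.5 0 0 0 0 0 -0.1; -4 0 0 0 0 0 -0.1; 0 0 0 0 0 0 -0.1"

```text
time: 14.45
position: [0.8033, -0.1298, 0.2031]
tool_rot: [-0.226, -3.129, -0.002]
ft_force: [-0.4, 0.2, -0.2]
grip_width: 0.549
grip_force: 0.0
```

```bash
python3 - <<'E'
from h import *
d=cam('side');s=cam('scene'); st=ctrl.get_state(); print(st['position'],st['ft_force'])
c=lambda i,y,x:cv2.resize(i[y:y+125,x:x+150],(400,333),interpolation=cv2.INTER_CUBIC)
cv2.imwrite('pics/f.png',np.hstack([c(d['img'],205,175),c(s['img'],115,135)]))
for n,k,y,x in(('side',d,205,175),('scene',s,115,135)):
    m=cv2.inRange(cv2.cvtColor(k['img'][y:y+125,x:x+150],cv2.COLOR_BGR2HSV),(18,120,80),(36,255,255)); M=cv2.moments(m,True)
    if M['m00']: print(n,M['m00'],'lug dock',A.T@(plane(k,x+M['m10']/M['m00'],y+M['m01']/M['m00'],.043)[:2]-t))
E
```

```text
[ 0.80180364 -0.12980141  0.20628458] [ 0.32210363 -0.23726147  0.09577833]
side 96.0 lug dock [ 0.0109244  -0.08998888]
scene 40.0 lug dock [ 0.00117333 -0.04665257]
```

View pics/f.png

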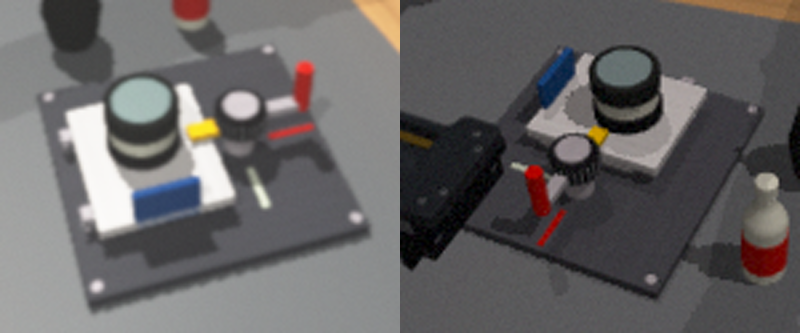

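Both views show the lever over the red line and the yellow lug, at (203,130) in the side view, over the plate's edge. The scene view puts the lug at dock (1,−47) mm. The plate is level and the gripper is clear, so I'm handing in.

```bash
python3 -c "
from bench import ticket; print(ticket.close_job())"
```

```text
the job is handed in; nothing more can be done
None
```

The cradle was pushed home onto the balls until it met the firm stop at about 15 N, the lock collar was turned to its stop at the red mark with the lug over the plate, nothing else was touched, and the job was handed in at about 14.5 s; no verdict was returned.

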